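Dispense one dishwashing tablet into the scoop

ROBOT

A 6-joint arm with a two-finger parallel gripper is mounted at the origin on the work surface. World frame = base frame: x ahead of the robot, y to its left, z up, the work surface at z = 0. Lengths are in m, angles in degrees, forces in N, time in s.
With the tool pointing down it reaches from about 0.25 to 0.725 m from the base axis. Payload 9.7 kg.
Tool frame: the origin (TCP) lies midway between the tips of the shut fingers; the grasp point (between the pads) lies 19 mm behind it; z points along the fingers, y is the line along which they close (so a half turn about z gives the same grasp; the last joint's range is limited). The gripper opens to 85 mm and grips with 20 to 120 N. Pads are 22 mm wide; open, the fingers measure 114 mm over their backs; the gripper's body (76 mm by 85 mm) begins 54 mm behind the grasp point. The pads swing forward as they close: fully open they stand 13 mm farther back than shut.
Start: joints at [0, 4.979, 10.078, 95.1, 0, 90], TCP at [0.55, -0, 0.198] pointing down, gripper open.
Joint ranges: [-179.16, 179.16], [-48.56, 103.87], [-65.8, 70.77], [-126.05, 130.52], [-82.76, 87.17], [-180, 180]. Speed limits (degrees/s): [127.2, 127.2, 147.25, 180, 180, 180].

INTERFACE

Orientations are given as [roll, pitch, yaw] about the fixed x, y, z axes, in that order (R = Rz(yaw) Ry(pitch) Rx(roll)).
In Python, from workcell import readout, imaging, bot, spotter gives the robot as it stands.
- The arm moves only by the shell command python3 -m jog 'ROWS' [FORCE]. ROWS is JSON, a list of rows, each an object with "rotation": the turn, a rotation vector about the world's x, y, z in degrees, a list of three; "translation": the shift along the world's x, y, z in mm, a list of three; "grip": the finger opening in mm, from 0 to 85.4. In form: [{"rotation": [wx, wy, wz], "translation": [dx, dy, dz], "grip": grip}, ...]. A call has 1 to 20 rows; each row is the pose to reach, as a shift and turn from the pose commanded when the call began; what a row does not reach only later rows make up. A row lasts 1/10 s, in which the tool goes at most 50 mm and 8.59 degrees, less where a joint would pass 70% of its speed; a pose out of reach is approached as far as the arm can. A call with a gripper value outside its range is refused whole. The fingers move at their own pace and stop on an object; FORCE is the grip in N (left out, the last holds). Time passes only in rows, so rows that repeat a pose let the fingers close. It gives the time, the measured TCP pose, the force, the opening and the grip force at its end, in the units of the state.
- readout.get_obs(): the state, without advancing time (a new reading comes with each control period).
- imaging.camera(name): name is "scene" or "side" or "wrist"; returns (picture, depth): 384x512x3 uint8, red, green, blue; 384x512 float32, m along the optical axis (not along the pixel's ray), 0 where there is no reading.
- imaging.camera_info(name): a dict with "vertical_fov" (degrees; the focal length in pixels is half the picture's height over the tangent of half this angle, whatever the lens; pixels are square), "cx", "cy" (the principal point, pixels), "k1" (the pictures are not rectified: a ray, as slopes to the right and down, at radius r is drawn at 1 + k1 r^2 times it, then the intrinsics apply), "extrinsics" (4x4, takes a point from camera to world coordinates); the wrist camera has in their place "tool_from_camera" (4x4, takes a point from camera to tool coordinates, whose origin is the TCP and whose axes are the flange's). Camera axes: x right, y down, z forward; pixel columns grow to the right and rows downward; lengths in m; the calibration is good to about 2 mm. A picture is of the moment at which its call begins: read the wrist's pose just before it. camera_info takes no time and is no camera call.
- bot.job_done(): hands the job in; it is judged then, once.
Trained networks look in the newest picture that a camera, given by its name, has taken for a name from the list of things; names that differ only in an ending like _2 or _b are one class to them, and where a whole thing is asked for, a point or a joint stands for the part that bears it (a point fixed in the world has none). Each returns a list of dicts, best first, with "confidence" (0 to 1); they miss things now and then, are a little off and sometimes report something else, mostly with a low value. They report only what shows in the picture. A call takes as long as a camera call.
- spotter.spot_in(camera, target): "box" ([centre column, centre row, width, height] in pixels, round what is visible of it).
- spotter.mark_of(camera, target): "uv" ([column, row] in pixels: a listed point, or the origin of a listed thing).
The state is a dict: "time": time; "q": joint angles; "qd": joint speeds; "joint_efforts": joint torques, N m; "ee_pos": TCP position; "tcp_rot": TCP orientation; "wrist_force": force on the tool from outside, world axes, zero at the start; "torque": the same for the moment, N m; "opening": finger opening in m; "grasp_force": force on a finger pad.
Only numpy, scipy, OpenCV 4.12 (cv2) and the standard library are available. Lean on these libraries where they do the work, as an engineer would, in place of code of your own. Each camera call takes 0.05 s, during which the arm holds its last target. There are 200 camera calls.

TASK

Set the long-handled aluminium scoop down upright on the slab, centred under the chute of the tablet dispenser. Then push the dispenser's lever in one swing all the way to its stop, gently (push it rather than pinch it, and do not lean on it hard), and let it spring fully back home, so that just the one bottom tablet lies in the scoop and the other two stay in the magazine. Leave the scoop standing under the chute and do not disturb the other dishes and utensils.

Things in the scene. Friction and masses are not known exactly. Their poses are not given: they have to be found in the camera images.
- dispenser: Grey metal tablet dispenser, fixed; its head overhangs towards the robot. Origin on the slab below the axis of its clear magazine; x to its back, y to the lever's side, z up. In mm: foot and column x 30..125, y -60..85; casing x -30..105, y -45..98, z 105..137; magazine 47 square, top z 180; open-topped chute out to x -99, y -25..25, z 90..132. Free space under the chute
- chute_mouth (a point): centre of the chute's open lower end, 90 mm above the slab, 70 mm in front (-x) of the magazine axis; the opening is 50 x 42 mm
- magazine (a point): floor of the magazine, on its axis, 115 mm above the slab; the bottom tablet rests here
- lever (a joint): angle of the sprung lever (rad): 0 = home, 0.89 = at its stop; grows clockwise seen from above. A spring returns it; it takes about 2 N at the knob near home and 4.5 N at the stop. It carries the bottom tablet forward and drops it down the chute near the end of the swing; each full swing gives one tablet; letting it back from half-way may jam the tablets
- lever_knob (a point): middle of the upright black round knob on the lever's end: 18 mm diameter, 151 to 191 mm above the slab, to be pushed from the side; it circles the pivot at radius 100 mm. The steel bar from pivot to knob, 10 mm thick, is 149 mm above the slab. At home it points to the dispenser's front (-x, 5 degrees to +y) and it swings away to +y
- lever_pivot (a point): point on the lever's vertical turning axis, at the height of the knob's middle (171 mm); the hub there is 28 mm across and tops out at 157 mm
- scoop: loose aluminium scoop, about 0.2 kg: round open bowl 110 mm across the rim, 55 mm tall, foot 88 mm across, walls 3 mm, floor 4 mm, with one straight handle pointing along its -x. Origin at the centre of the bowl's underside, z up
- scoop_grip (a point): point on the scoop's handle, 105 mm from the bowl's axis along the scoop's -x and 44 mm above its underside; the handle is a bar 14 mm wide and 14 mm tall that runs from the rim to 186 mm from the axis
- tablet1: bottom tablet in the magazine: white disc 36 mm in diameter, 14 mm thick, 22 g, smooth; origin at the centre of its underside
- tablet2: the same, second tablet, lying on tablet1
- tablet3: the same, top tablet
- bowl: bystander: loose white porcelain bowl without handle, 116 mm across, 50 mm tall; origin under its centre
- mug: bystander: loose white mug, 76 mm across, 85 mm tall; origin under its centre
- teacup: bystander: loose white cup, 72 mm across, 50 mm tall; origin under its centre
- plate: bystander: loose white plate, 160 mm across, 20 mm tall; origin under its centre
- pot: bystander: loose aluminium cooking pot with two side handles, 180 mm across, 120 mm tall; origin under its centre
- spoon: bystander: loose long spoon lying on the slab along its x axis
- chopstick: bystander: loose wooden chopstick, 8 mm thick, 220 mm long, lying along its x axis

How it is judged (in metres and radians):
On the way, in this order (a step that is already met when the one before it is completed fails the run):
1. the scoop stands upright on the slab under the chute, before the lever is moved (horizontal distance between scoop and chute_mouth below 0.03 m and height (world z) of scoop below 0.012 m and angle between scoop's own z axis and vertical below 0.12 rad and value of joint lever below 0.1 rad), for 0.2 s.
2. the lever is swung to its stop (value of joint lever above 0.82 rad), for 0.05 s.
3. the lever is back home and the bottom tablet lies in the scoop (horizontal distance between tablet1 and scoop below 0.05 m and z of tablet1 in the frame of scoop below 0.04 m and value of joint lever below 0.06 rad), for 0.2 s.
At the end, for the whole second after the job is handed in: The scoop stands upright (within 0.12 rad) on the slab with its bowl's axis within 30 mm of the chute's, tablet1 lies at rest inside it, tablet2 and tablet3 are still in the magazine (within 12 mm of its axis), and the lever is home (below 0.06 rad) (all of step 3 and horizontal distance between scoop and chute_mouth below 0.03 m and height (world z) of scoop below 0.012 m and angle between scoop's own z axis and vertical below 0.12 rad and linear speed of each of tablet1, scoop below 0.02 m/s and horizontal distance between each of tablet2, tablet3 and magazine below 0.012 m and z of each of tablet2, tablet3 in the frame of magazine above -0.01 m); the robot touches nothing.
It fails at once if the lever is forced or squeezed: more than 45 N between fingers and lever (contact force between the fingers and lever above 45 N).
It fails at once if one of the other dishes or utensils is pushed more than 30 mm (distance of any of bowl, mug, teacup, plate, pot, spoon, chopstick from where it was at the start of the episode above 0.03 m).
It also fails if it takes over 67 s, if anything falls off the work surface, if the arm or the gripper's body presses on something with over 40 N, if the wrist force passes 120 N, or if a joint passes its speed limit or range.

## Working session

There is one attempt and no reset: what is moved stays moved. The work goes in short steps, Python scripts to look and compute and a shell command to move; the robot and the scene stay as the last step left them, time stands still between calls to the robot, and variables do not carry over. Pictures are saved under pics/ and viewed, at most 10 in all, crops included, and the job is handed in when it is done.

```bash
mkdir -p pics; cat > h.py <<'E'
import numpy as np, cv2
from workcell import readout, imaging, bot, spotter
from scipy.spatial.transform import Rotation as R
def cam(n):
    i=imaging.camera_info(n)
    if n=="wrist":
        o=readout.get_obs(); T=np.eye(4); T[:3,:3]=R.from_euler('xyz',o['tcp_rot'],degrees=True).as_matrix(); T[:3,3]=o['ee_pos']
        T=T@np.array(i['tool_from_camera'])
    else: T=np.array(i['extrinsics'])
    f=192/np.tan(np.radians(i['vertical_fov'])/2)
    K=np.array([[f,0,i['cx']],[0,f,i['cy']],[0,0,1]])
    return K,np.array([i['k1'],0,0,0,0]),T
def ray(c,uv):
    K,d,T=c; p=cv2.undistortPoints(np.array([[uv]],float),K,d)[0,0]
    return T[:3,3],T[:3,:3]@np.array([p[0],p[1],1])
def atz(c,uv,z):
    o,r=ray(c,uv); return o+r*(z-o[2])/r[2]
def atd(c,uv,D):
    o,r=ray(c,uv); return o+r*D[int(round(uv[1])),int(round(uv[0]))]
def proj(c,P):
    K,d,T=c; Ti=np.linalg.inv(T)
    return cv2.projectPoints(np.atleast_2d(P).astype(float),cv2.Rodrigues(Ti[:3,:3])[0],Ti[:3,3],K,d)[0][:,0]
def cloud(c,D):
    K,d,T=c; v,u=np.mgrid[:384,:512]
    p=cv2.undistortPoints(np.stack([u,v],-1).reshape(-1,1,2).astype(float),K,d)[:,0]
    P=np.c_[p,np.ones(len(p))]*D.reshape(-1,1)
    P=P@T[:3,:3].T+T[:3,3]; P[D.ravel()==0]=np.nan
    return P.reshape(384,512,3)
E
cat > a.py <<'E'
from h import *
print(readout.get_obs())
Z={'chute_mouth':.09,'magazine':.115,'lever_knob':.171,'lever_pivot':.171,'scoop_grip':.044,'dispenser':0,'scoop':0,'bowl':0,'mug':0,'teacup':0,'plate':0,'pot':0,'spoon':0,'chopstick':0}
for n in ("scene","side"):
    c=cam(n); im,D=imaging.camera(n); cv2.imwrite(f"pics/{n}0.png",im[...,::-1]); np.save(n+"0.npy",D)
    print(n,c[2][:3,3].round(2))
    for k,z in Z.items():
        m=spotter.mark_of(n,k)
        for q in m[:2]: print(k,np.round(q['uv'],1),round(q['confidence'],2),atz(c,q['uv'],z).round(3))
E
python3 a.py
```

```text
{'time': 0.0, 'q': array([ 1.12538741e-03,  5.01120228e+00,  1.00332308e+01,  9.50996373e+01,
       -1.29796714e-03,  8.99987404e+01]), 'qd': array([-0.02239633, -0.14486455,  0.02295769,  0.0851843 , -0.04421091,
       -0.03918281]), 'joint_efforts': array([ 7.68234549e-04, -5.20392072e+01,  4.64802504e+01,  1.63646933e-02,
        2.23589603e-05, -6.77332673e-05]), 'ee_pos': array([5.49717449e-01, 3.58442385e-06, 1.97171167e-01]), 'tcp_rot': array([-1.79922391e+02,  1.29625978e-03,  9.00023867e+01]), 'wrist_force': array([-0.01621647,  0.13742666, -0.17659788]), 'torque': array([0.04269457, 0.00120899, 0.0133    ]), 'grasp_force': 0.0, 'opening': 0.08535235546261254}
scene [1.31 0.39 1.01]
chute_mouth [255. 202.] 0.89 [0.545 0.021 0.09 ]
chute_mouth [328.3 200.3] 0.69 [0.44  0.221 0.09 ]
magazine [244.9 211. ] 0.91 [0.612 0.02  0.115]
lever_knob [283.  187.9] 0.74 [0.527 0.102 0.171]
lever_pivot [269.8 207.6] 0.72 [0.614 0.099 0.171]
lever_pivot [158.6 232.3] 0.63 [ 0.821 -0.127  0.171]
scoop_grip [331.6 202.4] 0.56 [0.4   0.225 0.044]
scoop_grip [153.9 159.2] 0.42 [ 0.479 -0.415
[... 762 characters left out ...]
ispenser [268.3 219. ] 0.96 [0.615 0.015 0.   ]
dispenser [229.5 175. ] 0.34 [0.585 0.271 0.   ]
scoop [210.3 183.7] 0.82 [ 0.505  0.255 -0.   ]
bowl [298. 299.] 0.71 [ 0.554 -0.292  0.   ]
mug [348.  323.1] 0.66 [ 0.638 -0.414  0.   ]
mug [253.  207.5] 0.25 [0.592 0.084 0.   ]
teacup [337.  267.8] 0.85 [ 0.71  -0.246  0.   ]
teacup [256.4 167.2] 0.15 [0.693 0.272 0.   ]
plate [264.8 163.6] 0.8 [0.731 0.279 0.   ]
pot [211.8 144.6] 0.74 [0.593 0.473 0.   ]
pot [207.7 250. ] 0.46 [ 0.391 -0.027  0.   ]
spoon [291.8 366.5] 0.84 [ 0.447 -0.457  0.   ]
spoon [269.  217.2] 0.69 [0.621 0.022 0.   ]
chopstick [208.8 249.7] 0.55 [ 0.394 -0.027  0.   ]
chopstick [257.2 166.7] 0.29 [0.697 0.274 0.   ]
```

View pics/scene0.png

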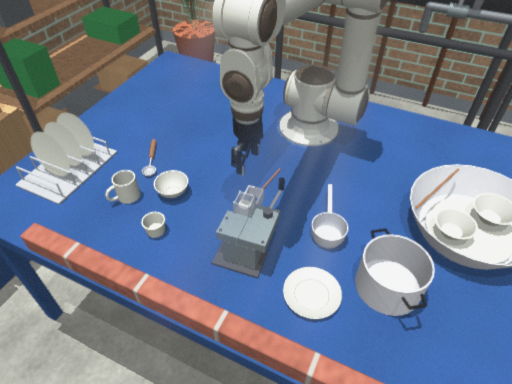

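View pics/side0.png

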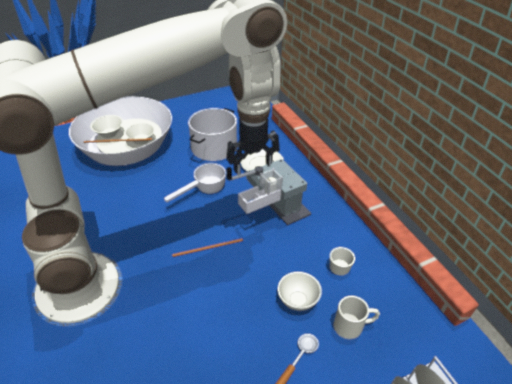

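The scene view shows the dispenser at about (248,225), the scoop bowl at (330,230) with its handle running up to (330,187), and the chopstick at (265,183). In the side view the chopstick runs from (173,255) to (243,240), and the scoop handle's end is at (167,199). Next I refine the poses with the depth data.

```bash
cat > b.py <<'E'
from h import *
for n in ("scene","side"):
    c=cam(n); P=cloud(c,np.load(n+"0.npy")); p=P[np.isfinite(P[...,0])]
    def sel(x0,x1,y0,y1,z0,z1): 
        return p[(p[:,0]>x0)&(p[:,0]<x1)&(p[:,1]>y0)&(p[:,1]<y1)&(p[:,2]>z0)&(p[:,2]<z1)]
    t=sel(.3,.8,-.2,.2,-.02,.02); print(n,'slab z',np.median(t[:,2]).round(4))
    t=sel(.5,.8,-.1,.16,.131,.143); print('casing top',len(t),[np.round(x,3) for x in cv2.minAreaRect(t[:,:2].astype(np.float32)*1000)], np.percentile(t,[1,99],axis=0).round(3)[:,:2].tolist())
    s=sel(.25,.6,.1,.34,.03,.065); 
    h=s[np.hypot(s[:,0]-.504,s[:,1]-.25)>.065]; rim=s[(np.hypot(s[:,0]-.504,s[:,1]-.25)<.062)&(s[:,2]>.05)]
    print('handle',len(h),h[:,2].mean().round(3)); l=cv2.fitLine(h[:,:2].astype(np.float32),cv2.DIST_HUBER,0,.01,.01).ravel(); print(l.round(3),np.degrees(np.arctan2(l[1],l[0])).round(1), np.percentile(h,[2,98],axis=0).round(3).tolist())
    if len(rim)>5:
        r,_=cv2.minEnclosingCircle(rim[:,:2].astype(np.float32)*1000),0; print('rim',len(rim),r, rim[:,2].max())
    k=sel(.48,.58,.05,.14,.155,.2); print('knob',len(k),np.median(k,axis=0).round(3),np.percentile(k,[5,95],axis=0).round(3).tolist())
    ch=sel(.25,.56,-.1,.06,.004,.02); print('chop',len(ch),np.percentile(ch,[1,99],axis=0).round(3).tolist())
# triangulate marks
M={'chute_mouth':((255,202),(250.1,205.9)),'magazine':((244.9,211),(272,191.3)),'knob':((283,187.9),(228.8,173.3)),'pivot':((269.8,207.6),(256.7,165.4)),'grip':((331.6,202.4),(182.5,192.5)),'disp':((244.8,237.6),(268.3,219)),'scoop':((325.9,235.9),(210.3,183.7))}
C=[cam('scene'),cam('side')]
for k,v in M.items():
    A=[];b=[]
    for c,uv in zip(C,v):
        o,r=ray(c,uv); r/=np.linalg.norm(r); Q=np.eye(3)-np.outer(r,r); A.append(Q);b.append(Q@o)
    print(k,np.linalg.lstsq(np.vstack(A),np.hstack(b),rcond=None)[0].round(3))
print(atz(C[1],(173,255),.004),atz(C[1],(243,240),.004))
E
python3 b.py
```

```text
scene slab z 0.0008
casing top 1634 [array([621.61 ,  49.123]), array([206.838, 144.219]), np.float64(5.987)] [[0.527, -0.013], [0.727, 0.127]]
handle 126 0.051
[0.95  0.312 0.388 0.211] 18.2 [[0.333, 0.192, 0.044], [0.44, 0.232, 0.056]]
rim 164 ((502.2052307128906, 250.6408233642578), 60.619754791259766) 0.05962754172005358
knob 91 [0.52  0.091 0.175] [[0.51, 0.084, 0.155], [0.561, 0.097, 0.193]]
chop 358 [[0.253, -0.099, 0.004], [0.542, 0.057, 0.013]]
side slab z 0.0001
casing top 838 [array([619.671,  48.343]), array([206.647, 145.82 ]), np.float64(4.967)] [[0.523, -0.02], [0.723, 0.122]]
handle 176 0.047
[0.944 0.33  0.361 0.198] 19.3 [[0.329, 0.185, 0.038], [0.44, 0.23, 0.054]]
rim 110 ((498.9818420410156, 250.38954162597656), 58.54695510864258) 0.05882646568596883
knob 73 [0.51  0.083 0.178] [[0.503, 0.08, 0.156], [0.521, 0.092, 0.191]]
chop 255 [[0.258, -0.098, 0.004], [0.541, 0.056, 0.012]]
chute_mouth [0.547 0.017 0.087]
magazine [0.62  0.019 0.119]
knob [0.517 0.099 0.162]
pivot [0.609 0.097 0.165]
grip [0.392 0.221 0.031]
disp [ 0.617  0.02  -0.005]
scoop [0.505 0.248 0.004]
[ 0.28816084 -0.00608637  0.004     ] [ 0.50278073 -0.03669518  0.004     ]
```

```bash
python3 -m jog '[{"rotation":[0,0,8],"translation":[-40,0,40],"grip":85},{"rotation":[0,0,16],"translation":[-80,40,40],"grip":85},{"rotation":[0,0,24],"translation":[-110,80,40],"grip":85},{"rotation":[0,0,32],"translation":[-140,120,30],"grip":85},{"rotation":[0,0,40],"translation":[-146,165,10],"grip":85},{"rotation":[0,0,48],"translation":[-146,214,0],"grip":85},{"rotation":[0,0,56],"translation":[-146,214,0],"grip":85},{"rotation":[0,0,64],"translation":[-146,214,0],"grip":85},{"rotation":[0,0,72],"translation":[-146,214,0],"grip":85},{"rotation":[0,0,80],"translation":[-146,214,0],"grip":85},{"rotation":[0,0,88],"translation":[-146,214,0],"grip":85},{"rotation":[0,0,96],"translation":[-146,214,0],"grip":85},{"rotation":[0,0,104],"translation":[-146,214,0],"grip":85},{"rotation":[0,0,108.8],"translation":[-146,214,0],"grip":85},{"rotation":[0,0,108.8],"translation":[-146,214,0],"grip":85},{"rotation":[0,0,108.8],"translation":[-146,214,0],"grip":85}]' 100
cat > c.py <<'E'
from h import *
o=readout.get_obs(); print(o['time'],o['q'].round(1),o['ee_pos'].round(4),o['tcp_rot'].round(2))
C={}
for n in ("wrist","scene"):
    c=cam(n); im,D=imaging.camera(n); cv2.imwrite(f"pics/{n}1.png",im[...,::-1])
    P=cloud(c,D); p=P[np.isfinite(P[...,0])]
    s=p[(p[:,0]>.28)&(p[:,0]<.58)&(p[:,1]>.13)&(p[:,1]<.33)&(p[:,2]>.035)&(p[:,2]<.065)]
    r=np.hypot(s[:,0]-.504,s[:,1]-.249); h=s[r>.065]
    if len(h)>20:
        l=cv2.fitLine(h[:,:2].astype(np.float32),cv2.DIST_HUBER,0,.001,.001).ravel(); print(n,len(h),l.round(4),np.degrees(np.arctan2(l[1],l[0])).round(1), h.min(0).round(3),h.max(0).round(3),np.median(h[:,2]).round(3))
    rim=s[(r<.063)&(s[:,2]>.05)]
    if len(rim)>10: print('rim',len(rim),cv2.fitEllipse(rim[:,:2].astype(np.float32)*1000))
    for k,z in (('scoop_grip',.044),('scoop',0)):
        for q in spotter.mark_of(n,k)[:2]: print(n,k,np.round(q['uv'],1),round(q['confidence'],2),atz(c,q['uv'],z).round(3))
E
python3 c.py
```

```text
time: 3.1
ee_pos: [0.404, 0.214, 0.1979]
tcp_rot: [-180.0, 0.0, -161.4]
wrist_force: [-0.4, 0.2, -0.0]
opening: 0.0852
grasp_force: 0.0
3.1 [27.9 -7.7 -2.3 95.3 -0.   9.3] [0.404  0.214  0.1979] [-1.8000e+02  1.0000e-02 -1.6135e+02]
wrist 1452 [0.9508 0.3099 0.3812 0.2133] 18.1 [0.326 0.19  0.046] [0.442 0.239 0.052] 0.05
rim 994 ((502.7254638671875, 253.0096893310547), (105.2527847290039, 108.55680847167969), 109.35720825195312)
wrist scoop_grip [262.3 173.4] 0.73 [0.405 0.219 0.044]
wrist scoop [263.6 244.1] 0.85 [0.505 0.255 0.   ]
scene 128 [0.9486 0.3165 0.4038 0.2162] 18.5 [0.33  0.189 0.041] [0.443 0.235 0.057] 0.052
rim 160 ((505.0091552734375, 250.66619873046875), (104.53126525878906, 110.80355072021484), 109.58317565917969)
scene scoop_grip [329.2 203.1] 0.72 [0.406 0.219 0.044]
scene scoop [324.6 239.3] 0.86 [0.517 0.248 0.   ]
```

```bash
python3 -m jog '[{"rotation":[0,0,0],"translation":[0,4,-50],"grip":85},{"rotation":[0,0,0],"translation":[0,4,-100],"grip":85},{"rotation":[0,0,0],"translation":[0,4,-140],"grip":85},{"rotation":[0,0,0],"translation":[0,4,-165],"grip":85},{"rotation":[0,0,0],"translation":[0,4,-173],"grip":85},{"rotation":[0,0,0],"translation":[0,4,-173],"grip":50},{"rotation":[0,0,0],"translation":[0,4,-173],"grip":20},{"rotation":[0,0,0],"translation":[0,4,-173],"grip":5},{"rotation":[0,0,0],"translation":[0,4,-173],"grip":5},{"rotation":[0,0,0],"translation":[0,4,-173],"grip":5},{"rotation":[0,0,0],"translation":[0,4,-173],"grip":5},{"rotation":[0,0,0],"translation":[0,4,-173],"grip":5}]' 100
```

```text
time: 4.6
ee_pos: [0.404, 0.218, 0.025]
tcp_rot: [-180.0, 0.0, -161.2]
wrist_force: [-0.0, -0.7, 0.2]
opening: 0.005
grasp_force: 0.0
```

```bash
python3 - <<'E'
from h import *
print(readout.get_obs()['opening'])
ims=[imaging.camera(n)[0] for n in ("scene","wrist")]
cv2.imwrite("pics/g.png",np.hstack([cv2.resize(ims[0][130:280,240:440],(400,300)),cv2.resize(ims[1],(400,300))])[...,::-1])
E
```

```text
0.004973948566296102
```

View pics/g.png

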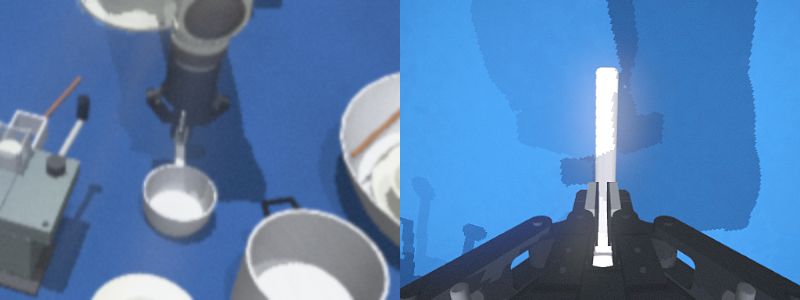

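Right half (wrist view): the handle runs from (605,70) down to between the closed pads at (603,185–260), but the opening and force readings say nothing is held. I'll command the fingers fully shut and re-read.

```bash
python3 -m jog '[{"rotation":[0,0,0],"translation":[0,0,0],"grip":0},{"rotation":[0,0,0],"translation":[0,0,0],"grip":0},{"rotation":[0,0,0],"translation":[0,0,0],"grip":0},{"rotation":[0,0,0],"translation":[0,0,0],"grip":0}]' 100
python3 - <<'E'
from h import *
c=cam("wrist"); im,D=imaging.camera("wrist"); P=cloud(c,D)
for v in (100,140,180,220,230,240,250,260,280,300,320): print(v,P[v,258].round(3),D[v,258].round(3))
c=cam("side"); im,D=imaging.camera("side"); p=cloud(c,D).reshape(-1,3)
h=p[(p[:,0]>.3)&(p[:,0]<.39)&(p[:,1]>.15)&(p[:,1]<.25)&(p[:,2]>.02)]; print(len(h),h.min(0),h.max(0))
cv2.imwrite("pics/s2.png",cv2.resize(im[130:250,120:280],(640,480),interpolation=cv2.INTER_CUBIC)[...,::-1])
E
```

```text
time: 5.1
ee_pos: [0.404, 0.218, 0.0249]
tcp_rot: [180.0, -0.0, -161.2]
wrist_force: [0.8, 0.8, 0.6]
opening: 0.0001
grasp_force: 0.0
100 [0.334 0.194 0.05 ] 0.143
140 [0.352 0.2   0.051] 0.148
180 [0.371 0.206 0.051] 0.153
220 [0.392 0.214 0.05 ] 0.161
230 [0.397 0.215 0.05 ] 0.162
240 [0.394 0.214 0.069] 0.143
250 [0.394 0.214 0.08 ] 0.133
260 [0.394 0.214 0.088] 0.125
280 [0.399 0.216 0.094] 0.12
300 [0.406 0.219 0.097] 0.12
320 [0.45  0.233 0.051] 0.177
1781 [0.30016268 0.15001457 0.03704642] [0.38999681 0.24982979 0.56252824]
```

View pics/s2.png

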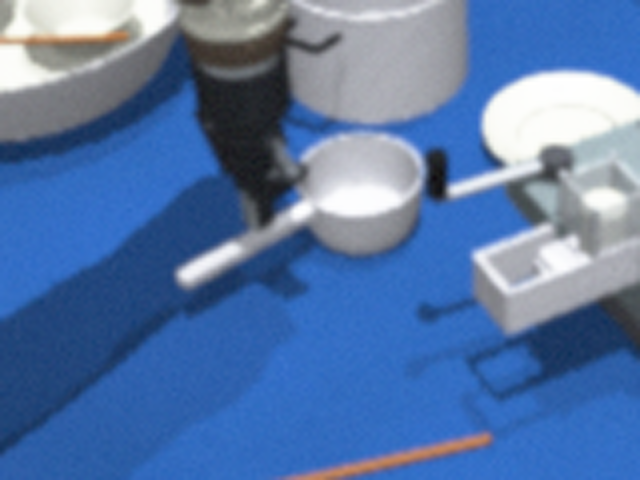

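```bash
python3 - <<'E'
from h import *
c=cam("wrist"); im,D=imaging.camera("wrist"); P=cloud(c,D)
print(c[2][:3,3].round(3), proj(c,[[.404,.218,.025],[.404,.218,.044],[.404,.218,.06]]).round(0).tolist())
for v in range(225,310,12): print(v,[(u,*P[v,u].round(3)) for u in (225,240,248,253,258,263,268,280,295)])
cv2.imwrite("pics/w3.png",cv2.resize(im[200:384,130:390],(780,552),interpolation=cv2.INTER_CUBIC)[...,::-1])
E
```

```text
[0.335 0.195 0.2  ] [[258.0, 225.0], [258.0, 238.0], [258.0, 252.0]]
225 [(225, np.float64(0.422), np.float64(0.199), np.float64(-0.001)), (240, np.float64(0.418), np.float64(0.209), np.float64(-0.0)), (248, np.float64(0.416), np.float64(0.214), np.float64(-0.001)), (253, np.float64(0.395), np.float64(0.212), np.float64(0.049)), (258, np.float64(0.394), np.float64(0.214), np.float64(0.051)), (263, np.float64(0.393), np.float64(0.217), np.float64(0.05)), (268, np.float64(0.392), np.float64(0.219), np.float64(0.05)), (280, np.float64(0.409), np.float64(0.236), np.float64(-0.0)), (295, np.float64(0.406), np.float64(0.246), np.float64(-0.001))]
237 [(225, np.float64(0.43), np.float64(0.202), np.float64(-0.0)), (240, np.float64(0.427), np.float64(0.212), np.float64(-0.001)), (248, np.float64(0.395), np.float64(0.21), np.float64(0.066)), (253, np.float64(0.394), np.float64(0.212), np.float64(0.068)), (258, np.float64(0.394), np.float64(0.214), np.float64(0.066)), (263, np.float64(0.392), np.float64(0.216), np.float64(0.067)), (268, np.float64(0.392), np.float64(0.219), np.float64(0.067)), 
[... 2888 characters left out ...]
, np.float64(0.39), np.float64(0.221), np.float64(0.115)), (295, np.float64(0.389), np.float64(0.226), np.float64(0.114))]
309 [(225, np.float64(0.39), np.float64(0.204), np.float64(0.128)), (240, np.float64(0.39), np.float64(0.208), np.float64(0.127)), (248, np.float64(0.395), np.float64(0.212), np.float64(0.119)), (253, np.float64(0.405), np.float64(0.216), np.float64(0.105)), (258, np.float64(0.411), np.float64(0.22), np.float64(0.095)), (263, np.float64(0.411), np.float64(0.222), np.float64(0.094)), (268, np.float64(0.402), np.float64(0.221), np.float64(0.105)), (280, np.float64(0.386), np.float64(0.218), np.float64(0.127)), (295, np.float64(0.384), np.float64(0.222), np.float64(0.128))]
```

View pics/w3.png

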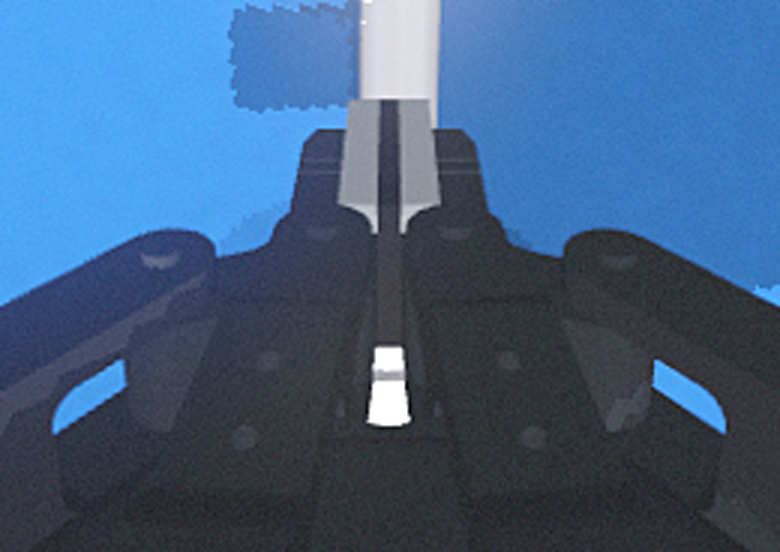

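The shut fingers' tips (crop row 100, image row 233) are in front of the handle. Depth puts them at z ≈ 0.061, although the reported TCP z is 0.025. The real tips are therefore about 36 mm behind the reported TCP, and the fingers closed just above the handle. I'll reopen, go lower and close again.

```bash
python3 -m jog '[{"rotation":[0,0,0],"translation":[0,0,0],"grip":60},{"rotation":[0,0,0],"translation":[0,0,0],"grip":60},{"rotation":[0,0,0],"translation":[0,0,0],"grip":60},{"rotation":[0,0,0],"translation":[0,0,-10],"grip":60},{"rotation":[0,0,0],"translation":[0,0,-20],"grip":60},{"rotation":[0,0,0],"translation":[0,0,-30],"grip":60},{"rotation":[0,0,0],"translation":[0,0,-34],"grip":60},{"rotation":[0,0,0],"translation":[0,0,-34],"grip":40},{"rotation":[0,0,0],"translation":[0,0,-34],"grip":20},{"rotation":[0,0,0],"translation":[0,0,-34],"grip":5},{"rotation":[0,0,0],"translation":[0,0,-34],"grip":0},{"rotation":[0,0,0],"translation":[0,0,-34],"grip":0},{"rotation":[0,0,0],"translation":[0,0,-34],"grip":0},{"rotation":[0,0,0],"translation":[0,0,-34],"grip":0}]' 100
```

```text
time: 6.65
ee_pos: [0.4041, 0.2181, -0.0088]
tcp_rot: [180.0, 0.0, -161.2]
wrist_force: [-2.1, 0.3, 5.0]
opening: 0.0126
grasp_force: 97.8
```

```bash
python3 -m jog '[{"rotation":[0,0,0],"translation":[0,0,10],"grip":0},{"rotation":[0,0,0],"translation":[0,0,20],"grip":0},{"rotation":[0,0,0],"translation":[0,0,30],"grip":0},{"rotation":[0,0,0],"translation":[-40,-20,30],"grip":0},{"rotation":[0,0,-2],"translation":[-80,-40,30],"grip":0},{"rotation":[0,0,-4],"translation":[-85,-85,30],"grip":0},{"rotation":[0,0,-7],"translation":[-85,-130,30],"grip":0},{"rotation":[0,0,-10],"translation":[-85,-175,30],"grip":0},{"rotation":[0,0,-13.3],"translation":[-85,-212,30],"grip":0},{"rotation":[0,0,-13.3],"translation":[-85,-212,30],"grip":0},{"rotation":[0,0,-13.3],"translation":[-85,-212,30],"grip":0},{"rotation":[0,0,-13.3],"translation":[-85,-212,30],"grip":0}]' 100
cat > d.py <<'E'
from h import *
o=readout.get_obs(); print(o['ee_pos'].round(4),o['tcp_rot'].round(2)); e=o['ee_pos']
x0=e[0]+.1035; y0=e[1]+.010
for n in ("scene","side","wrist"):
    c=cam(n); im,D=imaging.camera(n); cv2.imwrite(f"pics/{n}4.png",im[...,::-1])
    p=cloud(c,D); p=p[np.isfinite(p[...,0])]
    r=np.hypot(p[:,0]-x0,p[:,1]-y0); rim=p[(r<.065)&(p[:,2]>e[2]+.055)&(p[:,2]<e[2]+.08)]
    print(n,len(rim)); 
    if len(rim)>20:
        zt=np.percentile(rim[:,2],97); t=rim[rim[:,2]>zt-.008]
        print('rim top',zt.round(4),cv2.fitEllipse(t[:,:2].astype(np.float32)*1000))
        A=np.c_[t[:,:2]-[x0,y0],np.ones(len(t))]; print('plane',np.linalg.lstsq(A,t[:,2],rcond=None)[0].round(3))
    for q in spotter.mark_of(n,'scoop')[:1]: print(q['confidence'],atz(c,q['uv'],e[2]+.009).round(3))
    if n!="wrist":
        q=p[(p[:,0]>.5)&(p[:,0]<.8)&(p[:,1]>-.1)&(p[:,1]<.16)&(p[:,2]>.131)&(p[:,2]<.143)]; print('disp',len(q),cv2.minAreaRect(q[:,:2].astype(np.float32)*1000))
        for k,z in (('chute_mouth',.09),('magazine',.115),('lever_knob',.171),('lever_pivot',.171),('dispenser',0)):
            for q in spotter.mark_of(n,k)[:1]: print(k,round(q['confidence'],2),atz(c,q['uv'],z).round(3))
E
python3 d.py
```

```text
time: 7.85
ee_pos: [0.3191, 0.0065, 0.0212]
tcp_rot: [180.0, 0.0, -174.5]
wrist_force: [-0.0, 0.5, -2.5]
opening: 0.0122
grasp_force: 98.1
[0.3191 0.0065 0.0212] [ 1.7999e+02  2.0000e-02 -1.7445e+02]
scene 169
rim top 0.0883 ((424.5131530761719, 14.948773384094238), (105.14835357666016, 108.79723358154297), 88.25392150878906)
plane [0.001 0.005 0.085]
0.72 [ 0.573 -0.269  0.03 ]
disp 1625 ((621.0316162109375, 49.3599739074707), (207.00173950195312, 142.759521484375), 6.412264347076416)
chute_mouth 0.83 [0.554 0.021 0.09 ]
magazine 0.73 [0.624 0.025 0.115]
lever_knob 0.54 [0.508 0.091 0.171]
lever_pivot 0.85 [0.614 0.102 0.171]
side 185
rim top 0.0859 ((421.41278076171875, 13.120668411254883), (105.5663070678711, 109.49360656738281), 93.06902313232422)
plane [-0.005 -0.009  0.082]
0.85 [0.431 0.032 0.03 ]
disp 850 ((619.44970703125, 49.06562042236328), (206.06919860839844, 148.29310607910156), 4.808429718017578)
chute_mouth 0.79 [0.549 0.008 0.09 ]
magazine 0.97 [0.623 0.021 0.115]
lever_knob 0.8 [0.519 0.088 0.171]
dispenser 0.33 [0.698 0.28  0.   ]
wrist 0
```

```bash
python3 -m jog '[{"rotation":[0,0,0],"translation":[0,1,-16],"grip":0},{"rotation":[0,0,0],"translation":[30,1,-16],"grip":0},{"rotation":[0,0,0],"translation":[60,1,-16],"grip":0},{"rotation":[0,0,0],"translation":[85,1,-16],"grip":0},{"rotation":[0,0,0],"translation":[105,1,-16],"grip":0},{"rotation":[0,0,0],"translation":[120,1,-16],"grip":0},{"rotation":[0,0,0],"translation":[127,1,-16],"grip":0},{"rotation":[0,0,0],"translation":[127,1,-16],"grip":0},{"rotation":[0,0,0],"translation":[127,1,-20],"grip":0},{"rotation":[0,0,0],"translation":[127,1,-24],"grip":0},{"rotation":[0,0,0],"translation":[127,1,-27],"grip":0},{"rotation":[0,0,0],"translation":[127,1,-29],"grip":0},{"rotation":[0,0,0],"translation":[127,1,-30],"grip":0},{"rotation":[0,0,0],"translation":[127,1,-30],"grip":0}]' 100
cat > e.py <<'E'
from h import *
o=readout.get_obs(); e=o['ee_pos']; print(e.round(4)); x0=e[0]+.104; y0=e[1]+.008
for n in ("scene","side"):
    c=cam(n); im,D=imaging.camera(n); cv2.imwrite(f"pics/{n}5.png",im[...,::-1])
    p=cloud(c,D); p=p[np.isfinite(p[...,0])]; r=np.hypot(p[:,0]-x0,p[:,1]-y0)
    rim=p[(r<.07)&(p[:,2]>.045)&(p[:,2]<.07)]; print(n,len(rim),rim.min(0).round(3),rim.max(0).round(3),np.percentile(rim[:,2],95).round(4))
    for k,z in (('scoop',0),('chute_mouth',.09)): print(k,[(round(q['confidence'],2),atz(c,q['uv'],z).round(3)) for q in spotter.mark_of(n,k)[:1]])
s=[cv2.imread(f"pics/{n}5.png") for n in ("scene","side")]
cv2.imwrite("pics/v5.png",np.hstack([cv2.resize(s[0][130:280,190:340],(400,400)),cv2.resize(s[1][140:270,170:320],(400,347))[:,:].copy() if 0 else cv2.resize(s[1][130:280,170:320],(400,400))]))
E
python3 e.py
```

```text
time: 10.05
ee_pos: [0.4458, 0.007, -0.0086]
tcp_rot: [180.0, 0.0, -174.5]
wrist_force: [-3.6, -0.1, 4.6]
opening: 0.0121
grasp_force: 99.2
[ 0.4458  0.007  -0.0086]
scene 25 [0.496 0.    0.046] [0.512 0.049 0.058] 0.0572
scoop []
chute_mouth [(0.74, array([0.545, 0.017, 0.09 ]))]
side 151 [ 0.487 -0.042  0.045] [0.605 0.067 0.059] 0.0568
scoop [(0.97, array([0.559, 0.017, 0.   ]))]
chute_mouth [(0.83, array([0.546, 0.001, 0.09 ]))]
```

View pics/v5.png

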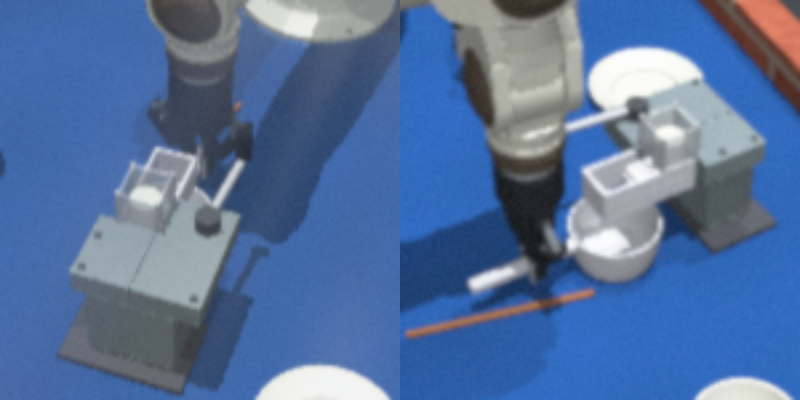

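The right half (side view) shows the scoop standing under the chute at about (615,235). The chopstick is untouched and its end, at (593,293), is clear of the bowl. Releasing now.

```bash
python3 -m jog '[{"rotation":[0,0,0],"translation":[0,0,0],"grip":20},{"rotation":[0,0,0],"translation":[0,0,0],"grip":35},{"rotation":[0,0,0],"translation":[0,0,0],"grip":45},{"rotation":[0,0,0],"translation":[0,0,0],"grip":45},{"rotation":[0,0,0],"translation":[0,0,0],"grip":45},{"rotation":[0,0,0],"translation":[0,0,20],"grip":45},{"rotation":[0,0,0],"translation":[-20,0,60],"grip":45},{"rotation":[0,0,0],"translation":[-20,0,105],"grip":45},{"rotation":[0,0,0],"translation":[-20,0,150],"grip":0},{"rotation":[0,0,0],"translation":[-20,10,195],"grip":0},{"rotation":[0,0,0],"translation":[-10,40,230],"grip":0},{"rotation":[0,0,0],"translation":[0,54,230],"grip":0},{"rotation":[0,0,0],"translation":[0,54,230],"grip":0},{"rotation":[0,0,0],"translation":[0,54,230],"grip":0}]' 40
cat > f.py <<'E'
from h import *
o=readout.get_obs(); print(o['ee_pos'].round(4),o['opening'])
S=[]
for n in ("wrist","scene","side"):
    c=cam(n); im,D=imaging.camera(n); cv2.imwrite(f"pics/{n}6.png",im[...,::-1])
    p=cloud(c,D); p=p[np.isfinite(p[...,0])]; np.save(n+"6c.npy",p)
    k=p[(np.hypot(p[:,0]-.514,p[:,1]-.09)<.035)&(p[:,2]>.157)&(p[:,2]<.2)]
    if len(k)>5: print(n,'knob',len(k),np.percentile(k,[2,50,98],axis=0).round(3).tolist())
    t=k[k[:,2]>.185]; 
    if len(t)>5: print('knobtop',len(t),t.mean(0).round(4),(t.min(0)+t.max(0))[:2]/2)
    b=p[(p[:,0]>.53)&(p[:,0]<.585)&(np.abs(p[:,1]-.09)<.025)&(p[:,2]>.145)&(p[:,2]<.162)]
    if len(b)>10: l=cv2.fitLine(b[:,:2].astype(np.float32),cv2.DIST_HUBER,0,.001,.001).ravel(); print('bar',len(b),l.round(3))
    for kk,z in (('lever_knob',.171),('lever_pivot',.171),('chute_mouth',.09),('scoop',0),('scoop_grip',.044),('magazine',.115)): print(kk,[(round(q['confidence'],2),atz(c,q['uv'],z).round(3)) for q in spotter.mark_of(n,kk)[:1]])
    h=p[(p[:,0]>.35)&(p[:,0]<.48)&(abs(p[:,1])<.03)&(p[:,2]>.04)&(p[:,2]<.06)]
    if len(h)>20: print('handle',cv2.fitLine(h[:,:2].astype(np.float32),cv2.DIST_HUBER,0,.001,.001).ravel().round(3),h.min(0).round(3))
E
python3 f.py
```

```text
time: 11.75
ee_pos: [0.4457, 0.061, 0.2198]
tcp_rot: [-180.0, -0.1, -174.4]
wrist_force: [0.4, -0.9, -0.8]
opening: -0.0001
grasp_force: 0.0
[0.4457 0.061  0.2198] -8.46583475673806e-05
wrist knob 18 [[0.505, 0.096, 0.157], [0.506, 0.097, 0.162], [0.509, 0.1, 0.166]]
lever_knob [(0.38, array([0.516, 0.091, 0.171]))]
lever_pivot []
chute_mouth []
scoop [(0.63, array([0.555, 0.02 , 0.   ]))]
scoop_grip [(0.91, array([0.445, 0.01 , 0.044]))]
magazine []
handle [0.995 0.099 0.42  0.006] [ 0.365 -0.006  0.04 ]
scene knob 67 [[0.507, 0.083, 0.159], [0.519, 0.092, 0.181], [0.524, 0.098, 0.194]]
knobtop 31 [0.5159 0.0909 0.191 ] [0.51460665 0.09035437]
bar 49 [0.999 0.054 0.554 0.091]
lever_knob [(0.58, array([0.522, 0.092, 0.171]))]
lever_pivot [(0.73, array([0.607, 0.094, 0.171]))]
chute_mouth [(0.67, array([0.54 , 0.019, 0.09 ]))]
scoop []
scoop_grip [(0.61, array([0.436, 0.006, 0.044]))]
magazine [(0.74, array([0.616, 0.035, 0.115]))]
handle [0.992 0.125 0.403 0.003] [ 0.366 -0.009  0.04 ]
side knob 70 [[0.503, 0.077, 0.157], [0.51, 0.083, 0.179], [0.52, 0.096, 0.191]]
knobtop 27 [0.511  0.0869 0.1889] [0.51145726 0.08691601]
bar 56 [0.998 0.065 0.56  0.087]
lever_knob [(0.58, array([0.516, 0.083, 0.171]))]
lever_pivot [(0.94, array([0.607, 0.086, 0.171]))]
chute_mouth [(0.84, array([ 0.544, -0.   ,  0.09 ]))]
scoop [(0.86, array([0.548, 0.017, 0.   ]))]
scoop_grip [(0.93, array([0.436, 0.009, 0.044]))]
magazine [(0.82, array([0.614, 0.025, 0.115]))]
handle [ 0.996  0.085  0.424 -0.001] [ 0.364 -0.011  0.04 ]
```

View pics/wrist6.png

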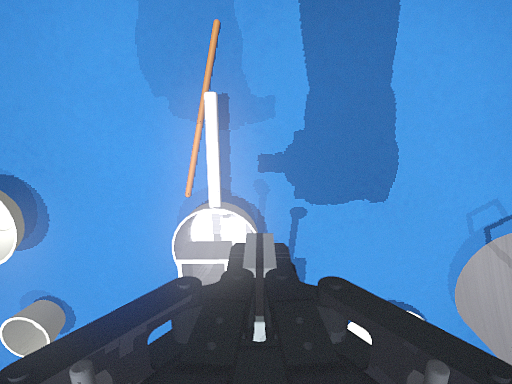

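The wrist view shows the scoop bowl at (215,245) half under the chute, with its handle up to (210,95). The chopstick lies separately from (217,20) to (188,195). Next I measure the closed fingertip for the push.

```bash
python3 - <<'E'
from h import *
o=readout.get_obs(); e=o['ee_pos']; p=np.load("wrist6c.npy"); 
M=R.from_euler('xyz',o['tcp_rot'],degrees=True).as_matrix(); q=(p-e)@M  # tool coords
for z in range(-34,-90,-5):
    s=q[(abs(q[:,2]*1000-z)<2.5)&(abs(q[:,1])<.06)&(abs(q[:,0])<.02)]
    if len(s): print(z,len(s),(s.min(0)*1000).round(1),(s.max(0)*1000).round(1))
print(M.round(2))
E
```

```text
-34 33 [ 11.   -6.1 -36.4] [ 11.8   6.7 -34.5]
-39 193 [  6.7 -12.3 -41.5] [ 12.2  13.2 -36.5]
-44 265 [  6.8 -13.1 -46.5] [ 12.3  13.9 -41.6]
-49 293 [  6.6 -13.2 -51.5] [ 12.1  13.9 -46.5]
-54 311 [  6.9 -13.2 -56.5] [ 12.1  14.1 -51.5]
-59 375 [  6.5 -13.1 -61.5] [ 12.3  14.1 -56.5]
-64 233 [  7.1 -12.9 -66.5] [ 12.4  13.9 -61.5]
-69 594 [-10.9 -10.  -71.4] [ 12.9  12.  -66.5]
-74 529 [ -7.1 -28.5 -76.5] [ 14.8  29.1 -71.5]
-79 1612 [-12.  -33.  -81.5] [ 14.6  33.2 -76.5]
-84 2171 [-10.  -36.7 -86.5] [ 15.   37.6 -81.5]
-89 3887 [ -8.6 -40.5 -91.5] [ 13.9  41.  -86.5]
[[-1.  -0.1  0. ]
 [-0.1  1.  -0. ]
 [-0.  -0.  -1. ]]
```

```bash
python3 -m jog '[{"rotation":[0,0,-3],"translation":[35,-11,0],"grip":0},{"rotation":[0,0,-5],"translation":[67,-11,0],"grip":0},{"rotation":[0,0,-5],"translation":[67,-11,-40],"grip":0},{"rotation":[0,0,-5],"translation":[67,-11,-75],"grip":0},{"rotation":[0,0,-5],"translation":[67,-11,-93],"grip":0},{"rotation":[0,0,-5],"translation":[67,-5,-93],"grip":0},{"rotation":[0,0,-5],"translation":[67,-1,-93],"grip":0},{"rotation":[0,0,-5],"translation":[67,-1,-93],"grip":0},{"rotation":[0,0,-5],"translation":[67,-1,-93],"grip":0}]' 40
python3 -c "
from workcell import readout;import time
print(readout.get_obs()['wrist_force'])"
python3 -m jog '[{"rotation":[0,0,0],"translation":[0,2,0],"grip":0},{"rotation":[0,0,0],"translation":[0,2,0],"grip":0}]'
python3 -m jog '[{"rotation":[0,0,0],"translation":[0,2,0],"grip":0},{"rotation":[0,0,0],"translation":[0,2,0],"grip":0}]'
python3 -m jog '[{"rotation":[0,0,0],"translation":[0,2,0],"grip":0},{"rotation":[0,0,0],"translation":[0,2,0],"grip":0}]'
```

```text
time: 13.7
ee_pos: [0.5137, 0.0603, 0.1294]
tcp_rot: [180.0, 0.1, -179.5]
wrist_force: [-0.6, 0.4, 0.7]
opening: -0.0001
grasp_force: 0.0
[-0.61176342  0.39208963  0.65799296]
time: 13.9
ee_pos: [0.5132, 0.0622, 0.1284]
tcp_rot: [180.0, 0.0, -179.5]
wrist_force: [-0.7, 0.2, 0.2]
opening: -0.0003
grasp_force: 0.0
time: 14.1
ee_pos: [0.513, 0.0641, 0.1279]
tcp_rot: [180.0, 0.0, -179.5]
wrist_force: [0.6, 0.2, -0.5]
opening: -0.0
grasp_force: 0.0
time: 14.3
ee_pos: [0.513, 0.0662, 0.1278]
tcp_rot: [180.0, -0.0, -179.5]
wrist_force: [0.7, 0.5, 0.2]
opening: 0.0
grasp_force: 0.0
```

```bash
for i in 1 2 3; do python3 -m jog '[{"rotation":[0,0,0],"translation":[0,1.5,0],"grip":0},{"rotation":[0,0,0],"translation":[0,1.5,0],"grip":0}]' | egrep 'ee_pos|wrist'; done
```

```text
ee_pos: [0.513, 0.0676, 0.1279]
wrist_force: [-0.2, -0.4, 0.5]
ee_pos: [0.513, 0.0689, 0.1279]
wrist_force: [-0.7, -1.5, -0.2]
ee_pos: [0.5128, 0.0705, 0.1279]
wrist_force: [-1.6, -0.8, -0.1]
```

```bash
python3 -m jog '[{"rotation":[0,0,-6],"translation":[-1.8,8.6,0],"grip":0},{"rotation":[0,0,-9],"translation":[-2.2,14,0],"grip":0},{"rotation":[0,0,-12],"translation":[-2.5,19.3,0],"grip":0},{"rotation":[0,0,-15],"translation":[-2.4,24.6,0],"grip":0},{"rotation":[0,0,-18],"translation":[-2.1,30,0],"grip":0},{"rotation":[0,0,-21],"translation":[-1.4,35.3,0],"grip":0},{"rotation":[0,0,-24],"translation":[-0.5,40.6,0],"grip":0},{"rotation":[0,0,-27],"translation":[0.7,45.8,0],"grip":0},{"rotation":[0,0,-30],"translation":[2.1,51,0],"grip":0},{"rotation":[0,0,-33],"translation":[3.9,56.1,0],"grip":0},{"rotation":[0,0,-36],"translation":[5.9,61.1,0],"grip":0},{"rotation":[0,0,-39],"translation":[8.1,66,0],"grip":0},{"rotation":[0,0,-42],"translation":[10.6,70.7,0],"grip":0},{"rotation":[0,0,-45],"translation":[13.4,75.3,0],"grip":0},{"rotation":[0,0,-45],"translation":[13.4,75.3,0],"grip":0},{"rotation":[0,0,-45],"translation":[13.4,75.3,0],"grip":0}]' 40
cat > k.py <<'E'
from h import *
o=readout.get_obs(); print(o['wrist_force'].round(1))
A=[]
for n in ("scene","side"):
    c=cam(n); im,D=imaging.camera(n); p=cloud(c,D); p=p[np.isfinite(p[...,0])]; cv2.imwrite(f"pics/{n}7.png",im[...,::-1])
    d=p[:,:2]-[.613,.092]; r=np.hypot(*d.T)
    b=(r>.035)&(r<.085)&(p[:,2]>.146)&(p[:,2]<.158)&(d[:,1]>-.03)
    a=np.degrees(np.arctan2(d[b,1],d[b,0])); h,ed=np.histogram(a,36,(0,200)); print(n,b.sum(),'bar angle from -x',(180-np.median(a)).round(1))
    k=(r>.085)&(r<.115)&(p[:,2]>.183)&(p[:,2]<.196)&(d[:,1]>-.03)
    if k.sum()>3: print('knobtop',k.sum(),p[k].mean(0).round(4))
    print([(round(q['confidence'],2),atz(c,q['uv'],.171).round(3)) for q in spotter.mark_of(n,'lever_knob')[:1]])
E
python3 k.py
```

```text
time: 16.5
ee_pos: [0.5255, 0.1459, 0.1276]
tcp_rot: [-179.9, -0.1, 135.6]
wrist_force: [-6.1, -0.8, 1.5]
opening: 0.0001
grasp_force: 2.2
[-6.1 -0.8  1.5]
scene 57 bar angle from -x 46.0
knobtop 48 [0.5403 0.1545 0.1899]
[]
side 46 bar angle from -x 39.8
knobtop 27 [0.5231 0.1352 0.1889]
[(0.74, array([0.533, 0.153, 0.171]))]
```

```bash
python3 -m jog '[{"rotation":[0,0,-1],"translation":[1,1.5,0],"grip":0},{"rotation":[0,0,-2],"translation":[1.9,3,0],"grip":0},{"rotation":[0,0,-2],"translation":[1.9,3,0],"grip":0}]'|egrep 'ee|wri'
python3 -m jog '[{"rotation":[0,0,-1],"translation":[1,1.5,0],"grip":0},{"rotation":[0,0,-1],"translation":[1,1.5,0],"grip":0}]'|egrep 'ee|wri'
python3 -m jog '[{"rotation":[0,0,-1],"translation":[1,1.4,0],"grip":0},{"rotation":[0,0,-1],"translation":[1,1.4,0],"grip":0}]'|egrep 'ee|wri'; python3 k.py
```

```text
ee_pos: [0.5274, 0.1489, 0.1276]
wrist_force: [-6.1, 0.0, -0.1]
ee_pos: [0.5284, 0.1504, 0.1276]
wrist_force: [-5.1, -1.1, 0.6]
ee_pos: [0.5294, 0.1518, 0.1276]
wrist_force: [-5.4, 0.1, 0.6]
[-5.4  0.1  0.6]
scene 58 bar angle from -x 50.5
knobtop 50 [0.5456 0.16   0.1899]
[(0.61, array([0.553, 0.169, 0.171]))]
side 45 bar angle from -x 42.4
knobtop 30 [0.527  0.1431 0.1889]
[(0.65, array([0.55 , 0.178, 0.171]))]
```

```bash
python3 - <<'E'
from h import *
s=[cv2.imread(f"pics/{n}7.png") for n in ("scene","side")]
cv2.imwrite("pics/v7.png",np.hstack([cv2.resize(s[0][140:260,210:330],(400,400),interpolation=2),cv2.resize(s[1][120:240,180:300],(400,400),interpolation=2)]))
E
```

```text
(no output)
```

View pics/v7.png

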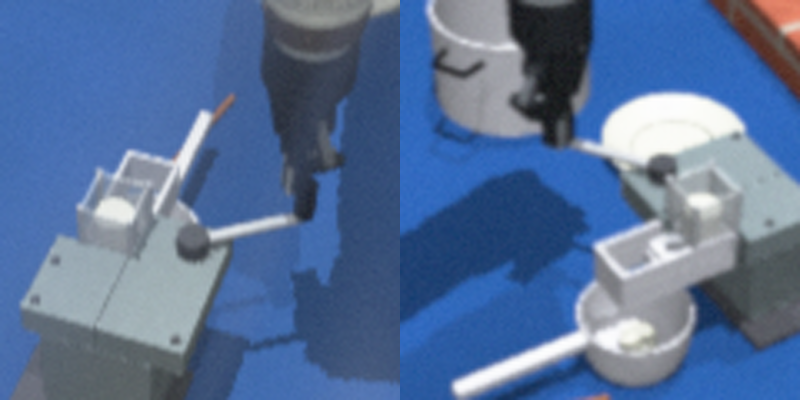

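The left crop shows the lever swung out, with its hub at (193,240) and knob at (303,200). The right crop shows a tablet already in the scoop at (635,333). Next I work out the lever angle from these pixels.

```bash
python3 - <<'E'
from h import *
c=cam("scene"); s=cam("side")
for n,c,hub,be in (("scene",c,(210+193*.3,140+238*.3),(210+300*.3,140+216*.3)),("side",s,(180+(662-400)*.3,120+165*.3),(180+(572-400)*.3,120+145*.3))):
    a=atz(c,hub,.157); b=atz(c,be,.152); print(n,a,b,np.degrees(np.arctan2(b[1]-a[1],a[0]-b[0])))
E
python3 -m jog '[{"rotation":[0,0,-1],"translation":[1,1.4,0],"grip":0},{"rotation":[0,0,-1],"translation":[1,1.4,0],"grip":0}]'|egrep 'ee|wri'
```

```text
scene [0.61736168 0.09534077 0.157     ] [0.55027156 0.16545494 0.152     ] 46.26262428275303
side [0.60981924 0.08405973 0.157     ] [0.54753864 0.15161294 0.152     ] 47.32552478412314
ee_pos: [0.5303, 0.1532, 0.1276]
wrist_force: [-6.0, -0.3, 0.3]
```

```bash
for i in 1 2; do python3 -m jog '[{"rotation":[0,0,-1],"translation":[1.1,1.4,0],"grip":0},{"rotation":[0,0,-1],"translation":[1.1,1.4,0],"grip":0}]'|egrep 'ee|wri'; done
```

```text
ee_pos: [0.5314, 0.1547, 0.1276]
wrist_force: [-6.1, -1.6, 0.6]
ee_pos: [0.5318, 0.1554, 0.1276]
wrist_force: [-9.9, -3.5, 3.2]
```

The force rose to about 10 N and the arm stopped following, so the lever is at its stop. Now I follow it back along the arc.

```bash
python3 -m jog '[{"rotation":[0,0,0],"translation":[0,0,0],"grip":0},{"rotation":[0,0,4],"translation":[-4,-5,0],"grip":0},{"rotation":[0,0,7],"translation":[-7.1,-10.1,0],"grip":0},{"rotation":[0,0,10],"translation":[-9.9,-14.7,0],"grip":0},{"rotation":[0,0,16],"translation":[-14.6,-24.3,0],"grip":0},{"rotation":[0,0,22],"translation":[-18.4,-34.4,0],"grip":0},{"rotation":[0,0,28],"translation":[-21,-44.8,0],"grip":0},{"rotation":[0,0,34],"translation":[-22.6,-55.4,0],"grip":0},{"rotation":[0,0,40],"translation":[-23,-66.1,0],"grip":0},{"rotation":[0,0,46],"translation":[-22.3,-76.8,0],"grip":0},{"rotation":[0,0,52],"translation":[-20.5,-87.4,0],"grip":0},{"rotation":[0,0,52],"translation":[-20.5,-100,0],"grip":0},{"rotation":[0,0,52],"translation":[-20.5,-100,0],"grip":0},{"rotation":[0,0,52],"translation":[-20.5,-100,40],"grip":0},{"rotation":[0,0,52],"translation":[-20.5,-100,85],"grip":0},{"rotation":[0,0,52],"translation":[-65,-100,110],"grip":0},{"rotation":[0,0,52],"translation":[-115,-100,120],"grip":0},{"rotation":[0,0,52],"translation":[-160,-100,130],"grip":0},{"rotation":[0,0,52],"translation":[-160,-100,130],"grip":0},{"rotation":[0,0,52],"translation":[-160,-100,130],"grip":0}]'
cat > z.py <<'E'
from h import *
ims=[]
for n in ("scene","side"):
    c=cam(n); im,D=imaging.camera(n); ims.append(im[...,::-1]); np.save(n+"9.npy",D)
    p=cloud(c,D); p=p[np.isfinite(p[...,0])]
    t=p[(np.hypot(p[:,0]-.514,p[:,1]-.09)<.03)&(p[:,2]>.16)&(p[:,2]<.2)]; print(n,'knob',len(t),t.mean(0).round(3))
    for k,z in (('lever_knob',.171),('scoop',0),('tablet1',.004),('bowl',0),('mug',0),('teacup',0),('plate',0),('pot',0),('spoon',0),('chopstick',0)): print(k,[(round(q['confidence'],2),atz(c,q['uv'],z).round(3)) for q in spotter.mark_of(n,k)[:2]])
cv2.imwrite("pics/v9.png",np.hstack([cv2.resize(ims[0][140:260,210:330],(400,400),interpolation=2),cv2.resize(ims[1][120:240,180:300],(400,400),interpolation=2)]))
E
python3 z.py
```

```text
time: 20.2
ee_pos: [0.3734, 0.0563, 0.2588]
tcp_rot: [180.0, 0.2, -179.6]
wrist_force: [1.0, 0.2, -0.5]
opening: -0.0
grasp_force: 0.0
scene knob 66 [0.517 0.091 0.181]
lever_knob [(0.68, array([0.514, 0.101, 0.171]))]
scoop [(0.52, array([0.718, 0.278, 0.   ]))]
tablet1 [(0.46, array([0.722, 0.284, 0.004]))]
bowl [(0.7, array([ 0.548, -0.277,  0.   ]))]
mug [(0.73, array([ 0.647, -0.406,  0.   ]))]
teacup [(0.69, array([ 0.717, -0.249,  0.   ])), (0.2, array([ 0.65 , -0.408,  0.   ]))]
plate [(0.73, array([0.714, 0.28 , 0.   ])), (0.39, array([ 0.647, -0.412,  0.   ]))]
pot [(0.79, array([0.607, 0.449, 0.   ])), (0.23, array([0.709, 0.282, 0.   ]))]
spoon [(0.68, array([ 0.432, -0.459,  0.   ])), (0.48, array([ 0.397, -0.012,  0.   ]))]
chopstick []
side knob 64 [0.51  0.084 0.179]
lever_knob [(0.58, array([0.518, 0.096, 0.171])), (0.29, array([ 0.62 , -0.342,  0.171]))]
scoop [(0.6, array([0.548, 0.011, 0.   ]))]
tablet1 [(0.45, array([0.563, 0.017, 0.004]))]
bowl [(0.87, array([ 0.551, -0.291,  0.   ])), (0.34, array([0.556, 0.012, 0.   ]))]
mug [(0.85, array([ 0.642, -0.41 , -0.   ])), (0.36, array([ 0.596,  0.466, -0.   ]))]
teacup [(0.86, array([ 0.714, -0.245,  0.   ]))]
plate [(0.9, array([0.721, 0.286, 0.   ]))]
pot [(0.97, array([ 0.58 ,  0.473, -0.   ])), (0.56, array([ 0.551, -0.295,  0.   ]))]
spoon [(0.65, array([ 0.445, -0.463,  0.   ]))]
chopstick [(0.55, array([ 0.386, -0.029,  0.   ]))]
```

View pics/v9.png

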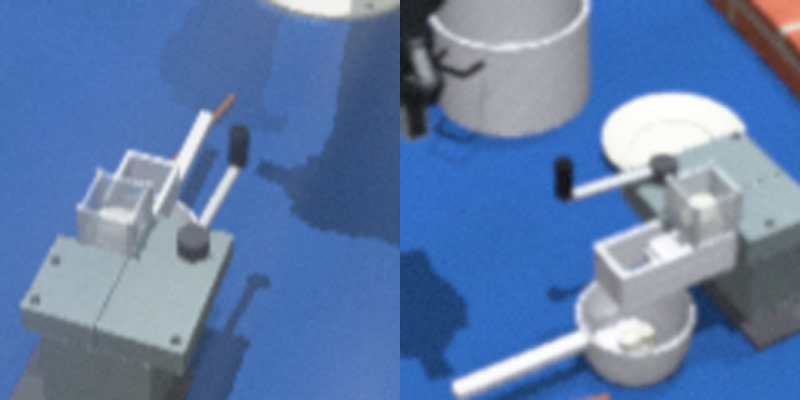

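The lever is home: its knob is at (238,145) in the left crop and (565,180) in the right, the same place as before the swing. One tablet lies in the scoop at (635,333), the stack in the magazine has dropped by one, and the other dishes are where they were. Handing in.

```bash
python3 -c "
from workcell import bot; print(bot.job_done())"
```

```text
the job is handed in; nothing more can be done
None
```

I handed the job in at about 20 s: the last pictures show the scoop upright under the chute with one tablet in it, the remaining tablets in the magazine, the lever back home, and the other dishes where they were; the judge's result was not shown.

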